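# Tighten the knob of the blue-lidded filter pot

## Robot

A 6-joint arm with a two-finger parallel gripper is mounted at the origin on the work surface. World frame = base frame: x ahead of the robot, y to its left, z up, the work surface at z = 0. Lengths are in m, angles in rad, forces in N, time in s.
With the tool pointing down it reaches from about 0.35 to 0.975 m from the base axis. Payload 4.9 kg.
Tool frame: the origin (TCP) lies on the mounting face of the last link; the fingertips stand 173 mm ahead of it and the grasp point (between the pads) lies 155 mm ahead of it; z points along the fingers, y is the direction in which the jaws open and shut (so a half turn about z gives the same grasp; the last joint's range is limited). The gripper opens to 85 mm and grips with 20 to 120 N. Pads are 22 mm wide; open, the fingers measure 114 mm over their backs; the gripper's body (76 mm by 85 mm) begins 54 mm behind the grasp point. The pads swing forward as they close: fully open they stand 13 mm farther back than shut.
Start: joints at [0.988, 0.053, 1.613, -0, 1.476, -0.119], TCP at [0.28, 0.559, 0.405] pointing down, gripper open.
Joint ranges: [-3.01, 3.01], [-1.01, 2.22], [0.06, 2.58], [-1.02, 4.17], [0.09, 2.62], [-3.14, 3.14]. Speed limits (rad/s): [2.57, 2.57, 3.14, 3.14, 3.14, 3.14].

## Interface

Orientations are given as a unit quaternion [w, x, y, z].
In Python, from plant import manip gives the robot as it stands.
- The arm moves only by the tool play_rows, never from a script. Its argument "increments" is a list of rows, each an object with "offset": the shift along the tool's x, y, z in mm, a list of three; "twist": the turn about the tool's z in rad; "grip": the opening, from 0 (shut) to 1 (fully open). In form: [{"offset": [dx, dy, dz], "twist": twist, "grip": grip}, ...]. A call has 1 to 5 rows; each row is the pose to reach, as a shift and turn from the pose commanded when the call began, along the tool's axes at that moment; what a row does not reach only later rows make up. A row lasts 1/12 s, in which the tool goes at most 41.7 mm and 7.16 degrees, less where a joint would pass 70% of its speed; a pose out of reach is approached as far as the arm can. A call with a gripper value outside its range is refused whole. The fingers move at their own pace and stop on an object; the grip force is fixed at half the most. Time passes only in rows, so rows that repeat a pose let the fingers close. It gives the time, the measured TCP pose, the force and the opening at its end, in the units of the state.
- manip.state(): the state, without advancing time (a new reading comes with each control period).
- manip.grab_frame(name): name is "scene" or "top" or "wrist"; returns the picture (384x512x3 uint8, blue, green, red); there is no depth.
- manip.get_calibration(name): a dict with "fx", "fy", "cx", "cy" (pixels), "T" (4x4, takes a point from camera to world coordinates). Camera axes: x right, y down, z forward; pixel columns grow to the right and rows downward; lengths in m; the calibration is good to about 2 mm. A picture is of the moment at which its call begins: read the wrist's pose just before it. get_calibration takes no time and is no camera call; for the wrist camera it gives the pose at the moment of the call.
- manip.job_done(): hands the job in, once; it reports no verdict.
Trained networks look in the newest picture that a camera, given by its name, has taken for a name from the list of things; names that differ only in an ending like _2 or _b are one class to them, and where a whole thing is asked for, a point or a joint stands for the part that bears it (a point fixed in the world has none). Each returns a list of dicts, best first, with "p" (0 to 1); they miss things now and then, are a little off and sometimes report something else, mostly with a low value. They report only what shows in the picture. A call takes as long as a camera call. They do not tell look-alikes from the thing itself.
- manip.boxes_of(query, camera): "xyz" ([x, y, z] in m, in the coordinates of the camera as it stood for that picture, good to about 4 mm: the middle of the surface that is visible of it).
- manip.tip_of(query, camera): "xyz" ([x, y, z] in m, in the coordinates of the camera as it stood for that picture, good to about 4 mm: a listed point, or the origin of a listed thing).
The state is a dict: "time": time; "joint_pos": joint angles; "joint_vel": joint speeds; "joint_efforts": joint torques, N m; "tool_pos": TCP position; "tool_rot": TCP orientation; "contact_force": force on the tool from outside, world axes, zero at the start; "ft_torque": the same for the moment, N m; "gripper_width": opening from 0.0 (shut) to 1.0 (fully open).
Only numpy, scipy, OpenCV 4.12 (cv2) and the standard library are available. Lean on these libraries where they do the work, as an engineer would, in place of code of your own. Each camera call takes 0.05 s, during which the arm holds its last target. There are 200 camera calls.

## Task

Tighten the black hand knob on top of the filter pot with the blue lid: turn it clockwise until it bites, then about 30 degrees more, so that the red pointer it drags along ends in the middle of the green band. Do not overtighten past the green band, leave the knob tight, and leave the white-lidded pot, which is already closed, as it is.

Things in the scene. Friction and masses are not known exactly. Their poses are not given: they have to be found in the camera images.
- blue_knob_grip (a point): Grip point on the vertical axis of the blue-lidded pot's knob, 146 mm above the bench: a black bar 48 long, 14 wide, its top 8 mm above this point, on a 50 mm disc whose top is 22 mm below it. x: along the bar to its white-striped half; y: across the bar (pinch so); z: up. Turns with the knob. Pot fixed, amber body, lid 108 across, foot 150, all below the knob; may be left or right.
- blue_knob (a joint): Angle (rad) of that knob relative to its red pointer; clockwise from above increases it. Starts at -0.95 to -0.15: the free turn left, against 0.025 N m. At 0 the white stripe lies over the red pointer and the knob bites: turning on takes 0.22 N m and carries the pointer along. Stays where left; turned back, it comes loose and the pointer stays behind.
- blue_pointer (a joint): Angle (rad, clockwise from above) of the red pointer under the blue-lidded pot's knob: 0 at the dial's black mark until the knob bites, then the extra turn made since. Green band on the white dial (86 mm across): 0.31 to 0.73 (18 to 42 degrees), middle 0.52. Moved only by the tightening knob; stays where left.
- white_knob (a joint): Angle (rad, clockwise from above) of the knob with its pointer on the white-lidded pot, a twin of the other with a white body, 200 mm or more away centre to centre, on the other side of the robot's midline. Already tight at 0.45 to 0.6, in its green band. To be left alone.
There are look-alikes about, which are no part of the job. Leave any brown look-alike of the part that bears white_knob alone.

How it is judged:
By the outcome, as a careful person would: the job done as asked, in the order asked, and still so for the second after the job is handed in, with the robot touching nothing.
It also fails if it takes over 32 s, if anything falls off the work surface, if the arm or the gripper's body presses on something with over 40 N, if the wrist force passes 120 N, or if a joint passes its speed limit or range.

## Working session

There is one attempt and no reset: what is moved stays moved. The work goes in short steps, Python scripts to look and compute and a tool call to move; the robot and the scene stay as the last step left them, time stands still between calls to the robot, and variables do not carry over. Pictures are saved under pics/ and viewed, about 8 in all and at most 12, crops included, and the job is handed in when it is done.

Besides the shell and the picture viewer there is one more tool, called as a command line: name --argument value ..., lists and objects as JSON in quotes. play_rows: Moves the arm, as the interface text tells. Its arguments: {"type":"object","properties":{"increments":{"type":"array"}},"required":["increments"]}

```bash
mkdir -p pics; cat > h.py <<'E'
import numpy as np, cv2
from plant import manip
def look(cam,q=()):
    T=np.array(manip.get_calibration(cam)["T"]); im=np.array(manip.grab_frame(cam))
    for f,n in q:
        for d in getattr(manip,f)(n,cam)[:4]:
            p=T@np.r_[d["xyz"],1]; print(cam,f,n,round(d["p"],2),p[:3].round(4),px(cam,p[:3],T))
    return im,T
def px(cam,p,T):
    c=manip.get_calibration(cam); q=np.linalg.inv(T)@np.r_[p,1]
    return [round(float(c["fx"]*q[0]/q[2]+c["cx"]),1),round(float(c["fy"]*q[1]/q[2]+c["cy"]),1)]
E
python3 - <<'E'
from h import *
a,T=look("top",[("tip_of","blue_knob_grip"),("boxes_of","blue_knob"),("boxes_of","blue_pointer"),("boxes_of","white_knob")])
b,T=look("scene")
cv2.imwrite("pics/1.png",np.hstack([cv2.resize(a,(800,600))]))
cv2.imwrite("pics/2.png",b)
s=manip.state();print(s["time"],s["tool_rot"],s["gripper_width"])
E
```

```text
top tip_of blue_knob_grip 0.53 [0.5542 0.1588 0.1471] [188.7, 161.6]
top boxes_of blue_knob 0.92 [0.5569 0.1539 0.1239] [192.4, 162.9]
top boxes_of blue_pointer 0.77 [0.5503 0.1543 0.1197] [192.4, 165.9]
top boxes_of white_knob 0.96 [ 0.3371 -0.2664  0.1267] [365.5, 257.2]
top boxes_of white_knob 0.93 [ 0.5286 -0.221   0.1215] [344.7, 177.8]
top boxes_of white_knob 0.83 [ 0.3622 -0.0245  0.1203] [263.5, 244.3]
0.3 [-1.18651837e-04  2.29808544e-01  9.73235787e-01 -3.48195688e-04] 0.9967916704811007
```

View pics/1.png

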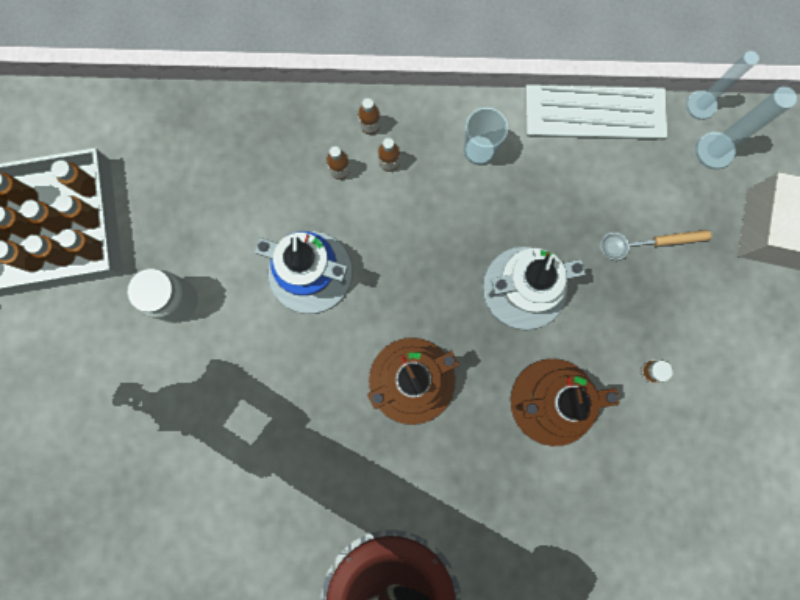

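Top view: blue-lidded pot at (299,256) in the 800x600 picture, left of the midline. The stripe points up and slightly left, and the red pointer is clockwise of it. The white pot is at (542,270), and there are two brown look-alikes at (413,380) and (573,404). I'll move to hover over the blue pot.

play_rows --increments '[{"offset": [-36,-20,0],"twist": 0,"grip": 1},{"offset": [-72,-40,0],"twist": 0,"grip": 1},{"offset": [-108,-60,0],"twist": 0,"grip": 1},{"offset": [-144,-80,0],"twist": 0,"grip": 1},{"offset": [-180,-100,0],"twist": 0,"grip": 1}]'

```text
time: 0.72
tool_pos: [0.3964, 0.3874, 0.4048]
tool_rot: [0.0, 0.229, 0.973, 0.0]
contact_force: [1.3, 1.0, -0.4]
gripper_width: 0.999
```

play_rows --increments '[{"offset": [-36,-20,0],"twist": 0,"grip": 1},{"offset": [-72,-40,0],"twist": 0,"grip": 1},{"offset": [-108,-60,0],"twist": 0,"grip": 1},{"offset": [-140,-78,0],"twist": 0,"grip": 1},{"offset": [-160,-89,0],"twist": 0,"grip": 1}]'

```text
time: 1.13
tool_pos: [0.5005, 0.235, 0.4048]
tool_rot: [0.0, 0.231, 0.973, -0.0]
contact_force: [0.8, 0.3, -0.8]
gripper_width: 1.004
```

```bash
python3 - <<'E'
from h import *
b,T=look("wrist",[("tip_of","blue_knob_grip"),("boxes_of","blue_knob"),("boxes_of","blue_pointer")])
cv2.imwrite("pics/3.png",cv2.resize(b,(800,600)))
s=manip.state();print(s["time"],s["tool_pos"],s["tool_rot"],T.round(3))
print(px("wrist",[.555,.156,.146],T))
E
```

```text
wrist tip_of blue_knob_grip 0.62 [0.5492 0.1569 0.1439] [205.5, 283.5]
wrist boxes_of blue_knob 0.79 [0.546  0.1669 0.1384] [215.0, 272.3]
wrist boxes_of blue_pointer 0.69 [0.5464 0.1706 0.1334] [219.6, 268.0]
1.3333 [0.49922384 0.23753429 0.4045985 ] [-3.10774434e-04  2.30458411e-01  9.73082114e-01  1.52077035e-04] [[ 0.449  0.857  0.252  0.435]
 [ 0.893 -0.431 -0.126  0.268]
 [ 0.001  0.282 -0.959  0.374]
 [ 0.     0.     0.     1.   ]]
[207.5, 290.7]
```

View pics/3.png

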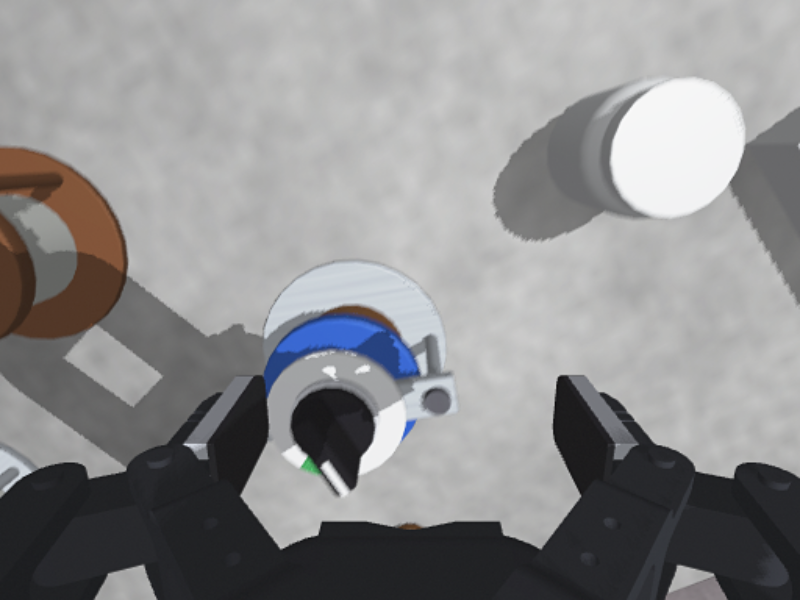

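Wrist view: the blue pot's knob is at about (335,430) in the picture, with the striped end at (340,480), between the jaws but off centre. I'll centre over it and turn the jaws roughly across the bar.

play_rows --increments '[{"offset": [-30,-16,0],"twist": -0.1,"grip": 1},{"offset": [-60,-32,0],"twist": -0.2,"grip": 1},{"offset": [-83,-47,0],"twist": -0.3,"grip": 1},{"offset": [-83,-47,0],"twist": -0.4,"grip": 1},{"offset": [-83,-47,0],"twist": -0.45,"grip": 1}]'

```text
time: 1.75
tool_pos: [0.5524, 0.1589, 0.4046]
tool_rot: [-0.0, 0.005, 1.0, 0.0]
contact_force: [0.2, 0.4, -0.8]
gripper_width: 1.002
```

```bash
python3 - <<'E'
from h import *
b,T=look("wrist",[("tip_of","blue_knob_grip"),("boxes_of","blue_knob"),("boxes_of","blue_pointer")])
cv2.imwrite("pics/4.png",cv2.resize(b,(800,600)))
np.save("T4.npy",T)
s=manip.state();print(s["time"],s["tool_pos"],s["tool_rot"],s["joint_pos"])
E
```

```text
wrist tip_of blue_knob_grip 0.58 [0.5494 0.1541 0.1443] [254.7, 191.7]
wrist boxes_of blue_knob 0.68 [0.5479 0.1618 0.1263] [264.4, 183.6]
wrist boxes_of blue_pointer 0.68 [0.5516 0.1607 0.1237] [263.2, 187.0]
1.95 [0.55184748 0.15984456 0.40465292] [-9.65776264e-05  6.64869310e-03  9.99977888e-01  9.01685223e-05] [ 1.52388383e-01 -6.67635884e-02  1.73184980e+00  2.09578508e-04
  1.47666860e+00 -1.40513017e+00]
```

View pics/4.png

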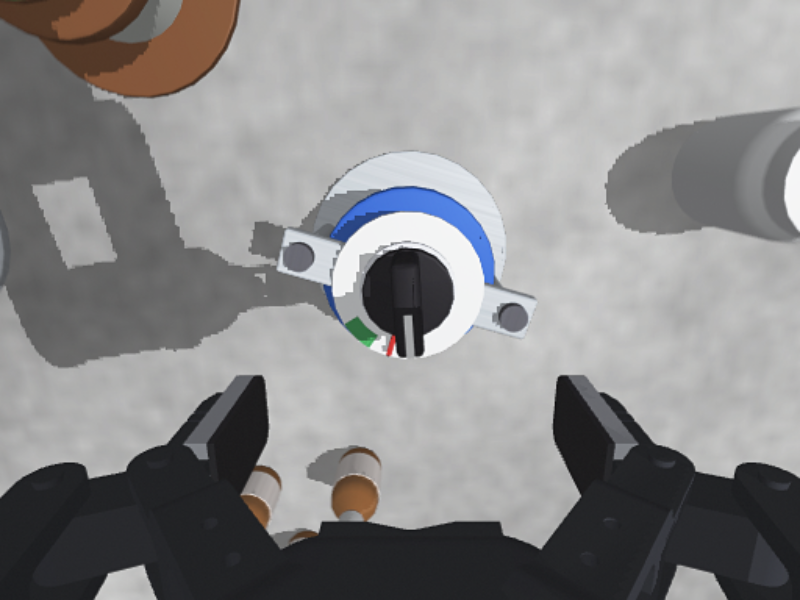

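The view is clear: bar from about (406,252) to the striped end at (410,340), red pointer at (391,347), green band around (360,331), dial ellipse centre about (408,285). I'll back-project these points.

```bash
cat >> h.py <<'E'
def bp(u,v,z,T,cam="wrist",k=1.5625):
    c=manip.get_calibration(cam); r=T[:3,:3]@[(u/k-c["cx"])/c["fx"],(v/k-c["cy"])/c["fy"],1]
    return T[:3,3]+r*(z-T[2,3])/r[2]
E
python3 - <<'E'
from h import *
T=np.load("T4.npy")
for n,u,v,z in [("bar far",406,251,.154),("stripe in",408,316,.154),("stripe end",409.5,346,.154),("dialL",332,285,.115),("dialR",485,285,.115),("dialfar",408,211,.115),("dialnear",408,358,.115),("ptr tip",390,355,.117),("ptr in",393,338,.117),("green far",348,326,.115),("green near",376,345,.115),("discL",361,288,.124),("discR",454,288,.124)]:
    print(n,bp(u,v,z,T).round(4))
b=cv2.imread("pics/4.png")[190:380,300:520]; cv2.imwrite("pics/5.png",cv2.resize(b,None,fx=3.1,fy=3.1,interpolation=2))
E
```

```text
bar far [0.5232 0.1585 0.154 ]
stripe in [0.5547 0.1591 0.154 ]
stripe end [0.5701 0.1597 0.154 ]
dialL [0.5496 0.1171 0.115 ]
dialR [0.5504 0.2015 0.115 ]
dialfar [0.5095 0.1595 0.115 ]
dialnear [0.5936 0.1586 0.115 ]
ptr tip [0.5908 0.1483 0.117 ]
ptr in [0.5804 0.1502 0.117 ]
green far [0.5737 0.1249 0.115 ]
green near [0.5854 0.1404 0.115 ]
discL [0.5489 0.134  0.124 ]
discR [0.5494 0.1836 0.124 ]
```

View pics/5.png

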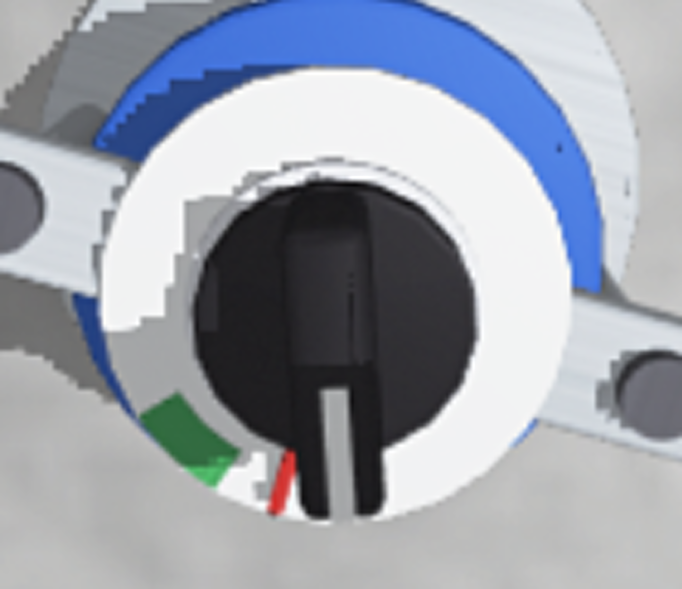

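Estimates: knob axis at about (0.551, 0.159), bar at +0.045 rad in the world, pointer at -0.27, so roughly 0.32 rad of free turn is left. The tool is almost aligned, so I'll descend 101 mm and close.

play_rows --increments '[{"offset": [1,0,30],"twist": -0.06,"grip": 1},{"offset": [1,0,60],"twist": -0.06,"grip": 1},{"offset": [1,0,85],"twist": -0.06,"grip": 0.7},{"offset": [1,0,101],"twist": -0.06,"grip": 0.5},{"offset": [1,0,101],"twist": -0.06,"grip": 0.5}]'

```text
time: 2.37
tool_pos: [0.5492, 0.1593, 0.2987]
tool_rot: [-0.004, -0.023, 1.0, -0.0]
contact_force: [-0.3, -0.1, -0.2]
gripper_width: 0.607
```

play_rows --increments '[{"offset": [0,0,0],"twist": 0,"grip": 0.25},{"offset": [0,0,0],"twist": 0,"grip": 0},{"offset": [0,0,0],"twist": 0,"grip": 0},{"offset": [0,0,0],"twist": 0,"grip": 0},{"offset": [0,0,0],"twist": 0,"grip": 0}]'

```text
time: 2.78
tool_pos: [0.552, 0.1581, 0.3063]
tool_rot: [0.002, -0.023, 1.0, -0.001]
contact_force: [-2.2, -4.6, 2.4]
gripper_width: 0.149
```

```bash
python3 - <<'E'
from h import *
b,T=look("wrist"); np.save("T6.npy",T)
cv2.imwrite("pics/6.png",cv2.resize(b,(800,600)))
s=manip.state();print({k:np.round(s[k],3) for k in s})
E
```

```text
{'time': np.float64(2.833), 'joint_pos': array([ 0.15 ,  0.013,  1.823, -0.003,  1.303, -1.466]), 'joint_vel': array([-0.001, -0.001, -0.   ,  0.001,  0.001, -0.001]), 'joint_efforts': array([ 2.6310e+00, -3.3961e+01, -3.4267e+01,  1.1790e+00, -5.5400e-01,
        1.8000e-02]), 'tool_pos': array([0.552, 0.158, 0.306]), 'tool_rot': array([ 0.002, -0.023,  1.   , -0.001]), 'contact_force': array([-0.645, -4.49 ,  2.203]), 'ft_torque': array([-0.766,  0.186, -0.005]), 'gripper_width': np.float64(0.151)}
```

View pics/6.png

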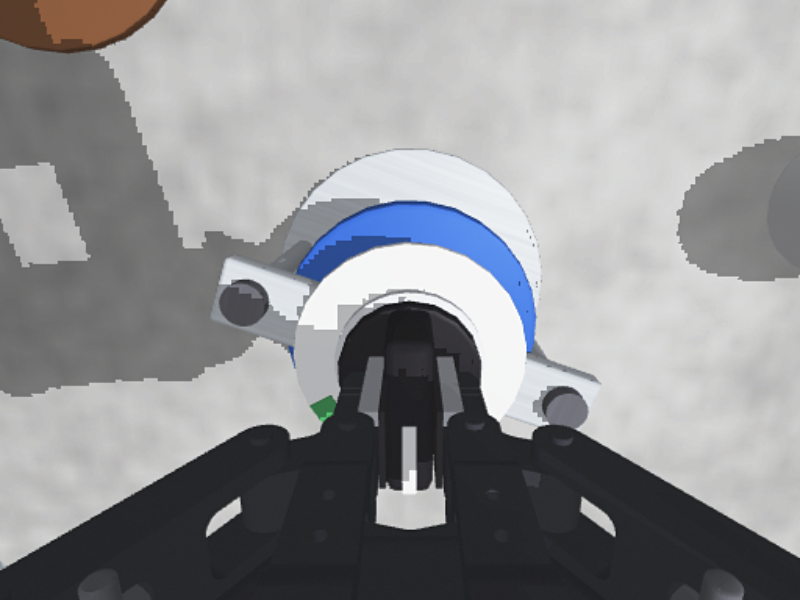

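Gripped: the bar sits between the pads and the opening reads 0.15, which is about 13 mm. I'll turn clockwise in stages and watch the torque for the bite.

play_rows --increments '[{"offset": [0,0,0],"twist": 0.07,"grip": 0},{"offset": [0,0,0],"twist": 0.14,"grip": 0},{"offset": [0,0,0],"twist": 0.21,"grip": 0},{"offset": [0,0,0],"twist": 0.21,"grip": 0}]'

```text
time: 3.17
tool_pos: [0.5521, 0.1582, 0.3062]
tool_rot: [0.002, 0.083, 0.997, -0.001]
contact_force: [-1.6, -5.1, 4.8]
gripper_width: 0.151
```

```bash
cat > s.py <<'E'
from h import *
s=manip.state();q=s["tool_rot"];print(s["time"],s["tool_pos"].round(4) if hasattr(s["tool_pos"],"round") else s["tool_pos"],"yaw",2*np.arctan2(q[1],q[2]),"F",np.round(s["contact_force"],2),"tau",np.round(s["ft_torque"],3),s["gripper_width"])
E
python3 s.py
```

```text
3.1667 [0.5521 0.1582 0.3062] yaw 0.16523949459936163 F [-1.64 -5.05  4.85] tau [-0.749  0.279 -0.002] 0.15090901636661747
```

play_rows --increments '[{"offset": [0,0,0],"twist": 0.08,"grip": 0},{"offset": [0,0,0],"twist": 0.16,"grip": 0},{"offset": [0,0,0],"twist": 0.24,"grip": 0},{"offset": [0,0,0],"twist": 0.3,"grip": 0},{"offset": [0,0,0],"twist": 0.3,"grip": 0}]'

```text
time: 3.58
tool_pos: [0.5522, 0.1585, 0.3062]
tool_rot: [0.002, 0.229, 0.973, 0.0]
contact_force: [-1.5, -4.0, 6.2]
gripper_width: 0.15
```

```bash
python3 s.py
```

```text
3.5833 [0.5522 0.1585 0.3062] yaw 0.463001656101791 F [-1.52 -4.    6.24] tau [-0.705  0.141  0.003] 0.14955310970160415
```

play_rows --increments '[{"offset": [0,0,0],"twist": 0.08,"grip": 0},{"offset": [0,0,0],"twist": 0.16,"grip": 0},{"offset": [0,0,0],"twist": 0.24,"grip": 0},{"offset": [0,0,0],"twist": 0.24,"grip": 0}]'

```text
time: 3.92
tool_pos: [0.5522, 0.1586, 0.3062]
tool_rot: [0.002, 0.344, 0.939, 0.001]
contact_force: [0.8, -2.7, 4.9]
gripper_width: 0.15
```

```bash
python3 s.py; python3 - <<'E'
from h import *
a,_=look("scene");b,_=look("wrist");T=np.array(manip.get_calibration("scene")["T"]); u,v=map(int,px("scene",[.551,.159,.13],T)); print(u,v)
c=a[max(v-50,0):v+50,max(u-67,0):u+67]
cv2.imwrite("pics/7.png",np.hstack([cv2.resize(c,(400,300),interpolation=2),cv2.resize(b[140:330,130:383],(400,300),interpolation=2)]))
E
```

```text
3.9167 [0.5522 0.1586 0.3062] yaw 0.7033381904417925 F [ 0.82 -2.7   4.91] tau [-0.54  -0.082 -0.009] 0.15023034600023805
277 275
```

View pics/7.png

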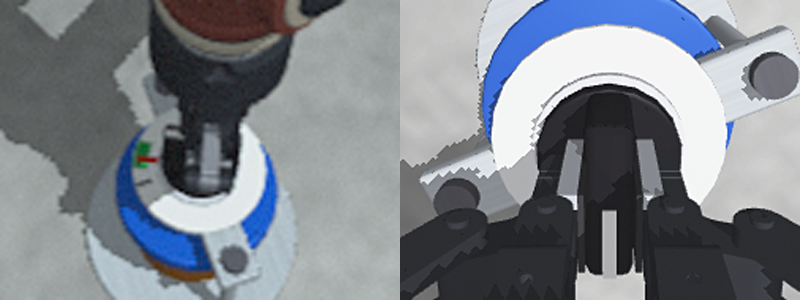

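The scene crop shows the red pointer carried to the edge of the green band, so the knob has bitten; the estimate is 0.43 rad. I'll add 0.09, release and lift.

play_rows --increments '[{"offset": [0,0,0],"twist": 0.05,"grip": 0},{"offset": [0,0,0],"twist": 0.09,"grip": 0},{"offset": [0,0,0],"twist": 0.09,"grip": 0},{"offset": [0,0,0],"twist": 0.09,"grip": 0.3},{"offset": [0,0,0],"twist": 0.09,"grip": 0.6}]'

```text
time: 4.43
tool_pos: [0.5513, 0.159, 0.304]
tool_rot: [-0.0, 0.386, 0.923, 0.001]
contact_force: [-0.5, -0.6, -0.0]
gripper_width: 0.418
```

play_rows --increments '[{"offset": [0,0,0],"twist": 0,"grip": 0.9},{"offset": [0,0,-20],"twist": 0,"grip": 1},{"offset": [0,0,-55],"twist": 0,"grip": 1},{"offset": [0,0,-95],"twist": 0,"grip": 1},{"offset": [0,0,-95],"twist": 0,"grip": 1}]'

```text
time: 4.85
tool_pos: [0.5528, 0.1592, 0.408]
tool_rot: [0.006, 0.386, 0.922, 0.004]
contact_force: [1.2, 0.2, 2.4]
gripper_width: 1.002
```

```bash
python3 s.py; python3 - <<'E'
from h import *
b,T=look("wrist"); np.save("T8.npy",T); cv2.imwrite("pics/8full.png",b)
u,v=map(int,px("wrist",[.551,.159,.12],T)); print(u,v)
cv2.imwrite("pics/8.png",cv2.resize(b[v-60:v+60,u-80:u+80],(800,600),interpolation=2))
E
```

```text
4.85 [0.5528 0.1592 0.408 ] yaw 0.7926062229666583 F [1.2  0.19 2.4 ] tau [ 0.023 -0.083 -0.012] 1.001641651768056
256 182
```

View pics/8.png

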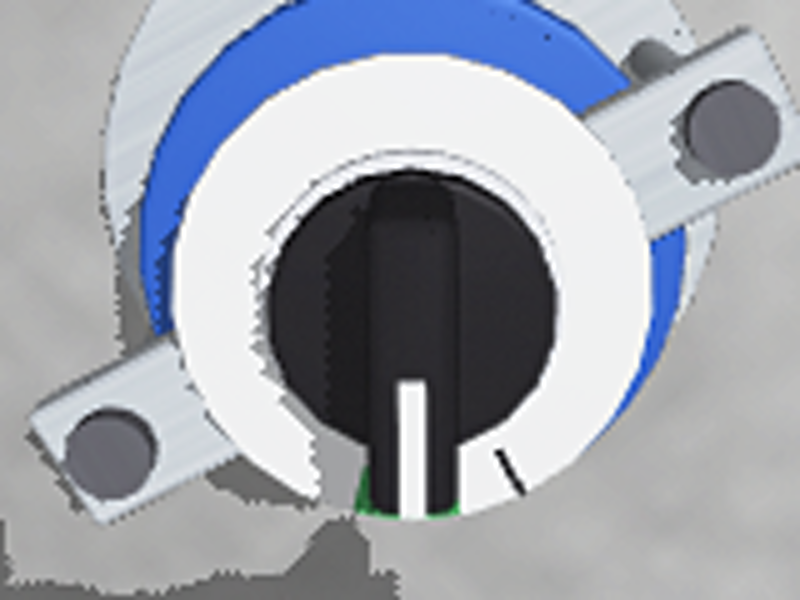

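The stripe is in the middle of the green band: green shows evenly on both sides at (362,505) and (455,508), and the black mark is at (510,472), about 0.48–0.5 rad behind. The bar hides the red pointer, so I'll shift the camera over the knob to confirm the stripe still lies on it (tight).

play_rows --increments '[{"offset": [-25,0,-10],"twist": 0,"grip": 1},{"offset": [-50,0,-20],"twist": 0,"grip": 1},{"offset": [-75,0,-30],"twist": 0,"grip": 1},{"offset": [-80,0,-30],"twist": 0,"grip": 1},{"offset": [-80,0,-30],"twist": 0,"grip": 1}]'

```text
time: 5.32
tool_pos: [0.6081, 0.1007, 0.4277]
tool_rot: [-0.001, 0.387, 0.922, -0.0]
contact_force: [0.1, -0.7, -0.9]
gripper_width: 0.999
```

```bash
python3 s.py; python3 - <<'E'
from h import *
b,T=look("wrist"); np.save("T9.npy",T); cv2.imwrite("pics/9full.png",b)
u,v=map(int,px("wrist",[.551,.159,.12],T)); print(u,v)
t=max(v-60,0); print(t,u-80)
cv2.imwrite("pics/9.png",cv2.resize(b[t:t+120,u-80:u+80],(800,600),interpolation=2))
E
```

```text
5.3167 [0.6081 0.1007 0.4277] yaw 0.7951674462900522 F [ 0.15 -0.68 -0.85] tau [-0.034 -0.023  0.013] 0.9989954843799062
262 87
27 182
```

View pics/9.png

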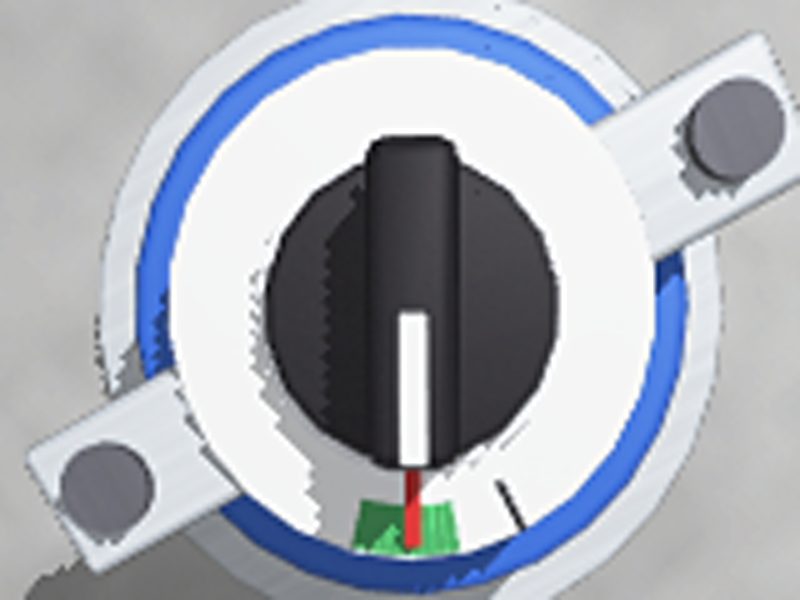

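The red pointer (412,510) lies under the stripe and in the middle of the green band, which spans columns 357 to 458. The arm is clear of everything, so I'll hand in.

```bash
python3 -c "
from plant import manip
print(manip.job_done())"
```

```text
the job is handed in; nothing more can be done
None
```

I tightened the blue-lidded pot's knob clockwise through the bite and about 28–29° further, then let go, lifted clear and handed the job in at about 5.3 s.

- **Pointer:** The last wrist picture shows the red pointer about 0.02 rad short of the middle of the green band, at roughly 0.49–0.5 rad.
- **Tightness:** The white stripe lies directly over the pointer, so the knob is still tight. This rests on the pictures. The wrist torque reading never showed the bite clearly, staying within about 0.01 N m about the vertical axis in the readings I took between turns.
- **Other pots:** I did not go near the white-lidded pot or the brown look-alikes, and did not photograph them again afterwards.
- **Forces:** The force readings between moves stayed below about 8 N.

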